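# Mix and rack the hall's scent bottles

## Task

Open the scent caddy: lift the fence's knob out of its notch and drop it into the outermost notch, nearest the robot. Then take the stoppered bottles one at a time, tallest first: turn each stopper-down once to mix it (a steep slant is enough), turn it back and stand it in the caddy's lane, making a row from the end stop, before taking the next. Last, lift the knob again and drop it into the closest notch the row allows, with the row up by the stop and everything else left where it is.

Things in the scene. Friction and masses are not known exactly. Their poses are not given: they have to be found in the camera images.
- caddy: Wooden caddy fixed to the table, place and yaw vary. Origin: underside, on the lane's centre line; x along the lane away from the robot to the end stop, y towards the notched rail, z up. Base plate x -132 to 124, y -52 to 124 mm. Lane floor: its top, z = 8 mm, 64 mm wide (y -32 to 32) between two lips 8 mm high. End stop: board, face at x = 110 mm, top at z = 50 mm.
- end_stop (a point): Foot of the end stop's face on the lane's centre line, at floor height (caddy frame 110, 0, 8 mm).
- fence_slide (a joint): Where the fence is along the rail, m: 0 in the notch nearest the end stop (start), growing towards the robot (caddy -x) by 0.027 a notch to 0.162 in the outermost notch (limits -0.004 and 0.166). It moves along only while lifted clear of the notch; about 1 N of friction, no spring.
- fence_lift (a joint): How far fence and knob are lifted, m: 0 dropped home in a notch, 0.0135 resting on top of the teeth, limit 0.024. Lift at least 0.016 to pass the teeth. About 0.15 kg, falls by its own weight when released; guided, so it cannot turn or come off.
- fence_knob (a point): Middle of the wooden knob to grip: upright cylinder 26 mm across and 34 mm tall (17 mm above and below this point), 65 mm above the table when home; at y = 100 mm in the caddy frame.
- fence_face (a point): Middle of the fence's face towards the end stop, on the lane's centre line, axes as the caddy's. The fence is a brass plate across the lane, 8 mm thick (centre, like the knob's, 4 mm behind this face), 16 to 42 mm above the table when home. Lifted, it may push standing bottles along the lane.
- tall_bottle: Amber glass room-scent bottle with a turned pale wooden stopper, sealed, on a 10 mm brass foot that makes up most of its 0.2 to 0.3 kg. Loose. Origin: centre of the underside; z points up through the stopper. May be absent. The tallest: round, 50 mm across, straight sides up to 98 mm, with the stopper 152 mm tall. Stopper 22 mm across.
- middle_bottle: Amber glass room-scent bottle with a turned pale wooden stopper, sealed, on a 10 mm brass foot that makes up most of its 0.2 to 0.3 kg. Loose. Origin: centre of the underside; z points up through the stopper. May be absent. The middle one: round, 50 mm across, straight sides up to 74 mm and a flat top, with its ball stopper (24 mm) 102 mm tall.
- short_bottle: Amber glass room-scent bottle with a turned pale wooden stopper, sealed, on a 10 mm brass foot that makes up most of its 0.2 to 0.3 kg. Loose. Origin: centre of the underside; z points up through the stopper. May be absent. The shortest: round, 50 mm across, straight sides up to 50 mm, with the stopper 80 mm tall. Stopper 22 mm across.
- key_dish: Bystander: white dish with keys, 90 mm across, 19 mm high.
- candle_cup: Bystander: white candle cup, 60 mm across, 38 mm high.
- matchbox: Bystander: matchbox 55 x 36 x 16 mm.
- letters: Bystander: pile of letters 120 x 220 x 12 mm.
- glasses_case: Bystander: grey glasses case 60 x 155 x 34 mm.
- rail (a point): Middle of the brass rail's top (caddy frame -35, 100, 34 mm; axes as the caddy's). The rail is 212 mm long, 12 mm wide, with 7 notches 12 mm wide, 14 mm deep, 27 mm apart: the fence's face is at caddy x = 50, 23, -4, -31, -58, -85, -112 mm when dropped into them.

How it is judged (in metres and radians):
On the way, in this order (a step that is already met when the one before it is completed fails the run):
1. fence parked in the outermost notch, knob dropped home (value of joint fence_slide above 0.156 m and value of joint fence_lift below 0.003 m), for 0.3 s.
2. tall bottle turned over, stopper down (angle between tall_bottle's own z axis and vertical above 2 rad), for 0.2 s.
3. tall bottle standing upright in the caddy's lane and let go (y of tall_bottle in the frame of caddy between -0.012 and 0.012 m and z of tall_bottle in the frame of caddy between 0.003 and 0.014 m and x of tall_bottle in the frame of caddy below 0.1 m and x of tall_bottle in the frame of fence_face above 0.018 m and angle between tall_bottle's own z axis and vertical below 0.12 rad and contact force between the fingers and tall_bottle below 0.1 N), for 0.2 s.
4. middle bottle turned over, stopper down (angle between middle_bottle's own z axis and vertical above 2 rad), for 0.2 s.
5. middle bottle standing upright in the caddy's lane and let go (y of middle_bottle in the frame of caddy between -0.012 and 0.012 m and z of middle_bottle in the frame of caddy between 0.003 and 0.014 m and x of middle_bottle in the frame of caddy below 0.1 m and x of middle_bottle in the frame of fence_face above 0.018 m and angle between middle_bottle's own z axis and vertical below 0.12 rad and contact force between the fingers and middle_bottle below 0.1 N), for 0.2 s.
6. short bottle turned over, stopper down (angle between short_bottle's own z axis and vertical above 2 rad), for 0.2 s.
7. short bottle standing upright in the caddy's lane and let go (y of short_bottle in the frame of caddy between -0.012 and 0.012 m and z of short_bottle in the frame of caddy between 0.003 and 0.014 m and x of short_bottle in the frame of caddy below 0.1 m and x of short_bottle in the frame of fence_face above 0.018 m and angle between short_bottle's own z axis and vertical below 0.12 rad and contact force between the fingers and short_bottle below 0.1 N), for 0.2 s.
At the end, for the whole second after the job is handed in: Fence dropped home (lift under 3 mm) at slide 0.054 for two bottles, 0.108 for three. Bottles upright (0.12 rad) on the lane floor, within 12 mm of its centre line, at rest, in order tall, middle, short; first within 19 mm of the stop, neighbours within 21 mm, fence within 21 mm of the last (value of joint fence_lift below 0.003 m and value of joint fence_slide below 0.15 m and y of tall_bottle in the frame of caddy between -0.012 and 0.012 m and z of tall_bottle in the frame of caddy between 0.003 and 0.014 m and x of tall_bottle in the frame of caddy between 0.066 and 0.1 m and x of tall_bottle in the frame of fence_face between 0.018 and 0.147 m and angle between each of tall_bottle, middle_bottle, short_bottle's own z axis and vertical below 0.12 rad and linear speed of each of tall_bottle, middle_bottle, short_bottle below 0.03 m/s and y of middle_bottle in the frame of caddy between -0.012 and 0.012 m and z of middle_bottle in the frame of caddy between 0.003 and 0.014 m and x of each of middle_bottle, short_bottle in the frame of caddy below 0.1 m and x of middle_bottle in the frame of fence_face between 0.018 and 0.096 m and y of short_bottle in the frame of caddy between -0.012 and 0.012 m and z of short_bottle in the frame of caddy between 0.003 and 0.014 m and x of short_bottle in the frame of fence_face between 0.018 and 0.046 m and (horizontal distance between middle_bottle and tall_bottle below 0.071 m or x of middle_bottle in the frame of caddy above 0.066 m) and (horizontal distance between short_bottle and middle_bottle below 0.071 m or horizontal distance between short_bottle and tall_bottle below 0.071 m) and (x of tall_bottle in the frame of fence_face below 0.096 m or horizontal distance between short_bottle and middle_bottle below 0.071 m) and (x of middle_bottle in the frame of fence_face below 0.046 m or horizontal distance between short_bottle and middle_bottle below 0.071 m)); the robot touches nothing.
It fails at once if a bystander (key dish, candle cup, matchbox, letters, glasses case) was pushed more than 4 cm from its place (distance of any of key_dish, candle_cup, matchbox, letters, glasses_case from where it was at the start of the episode above 0.04 m).
Of tall_bottle, middle_bottle, short_bottle only 2 to 3 are there at a start; the rules pass over those that are not, and their reading is None.
At some moment in a run one of tall_bottle, middle_bottle, short_bottle may be knocked a few centimetres aside while the robot is not near it.
It also fails if it takes over 210 s, if anything falls off the work surface, if the arm or the gripper's body presses on something with over 40 N, if the wrist force passes 120 N, or if a joint passes its speed limit or range.

## Robot

A 6-joint arm with a two-finger parallel gripper is mounted at the origin on the work surface. World frame = base frame: x ahead of the robot, y to its left, z up, the work surface at z = 0. Lengths are in mm, angles in rad, forces in N, time in s.
With the tool pointing down it reaches from about 275 to 1000 mm from the base axis. Payload 8.4 kg.
Tool frame: the origin (TCP) lies midway between the tips of the shut fingers; the grasp point (between the pads) lies 19 mm behind it; z points along the fingers, y is the direction in which the jaws open and shut (so a half turn about z gives the same grasp; the last joint's range is limited). The gripper opens to 85 mm and grips with 20 to 120 N. Pads are 22 mm wide; open, the fingers measure 114 mm over their backs; the gripper's body (76 mm by 85 mm) begins 54 mm behind the grasp point. The pads swing forward as they close: fully open they stand 13 mm farther back than shut.
Start: joints at [-1.166, 0.353, 1.633, -0, 1.155, -0.002], TCP at [247.294, -573.998, 231.281] pointing down, gripper open.
Joint ranges: [-2.63, 2.63], [-0.92, 2.1], [0.06, 2.66], [-1.3, 4.44], [0, 2.69], [-3.02, 3.02]. Speed limits (rad/s): [2.22, 2.22, 2.79, 3.14, 3.14, 3.14].

## Interface

Orientations are given as [roll, pitch, yaw] about the fixed x, y, z axes, in that order (R = Rz(yaw) Ry(pitch) Rx(roll)).
In Python, from rig import * gives the robot as it stands.
- The arm moves only by the tool play_rows, never from a script. Its argument "moves" is a list of rows, each a list of 3 entries, a list of its own where there are three numbers: the shift along the tool's x, y, z in m, then the turn, a rotation vector about the tool's x, y, z in rad, then the opening in per cent of the stroke, from 0 (shut) to 100 (fully open). In form: [[[x, y, z], [rx, ry, rz], fingers], ...]. A call has 1 to 20 rows; each row shifts and turns the commanded pose from where the row before left it, along the tool's axes as they then stand; what a row does not reach is not made up. A row lasts 1/10 s, in which the tool goes at most 50 mm and 8.59 degrees, less where a joint would pass 70% of its speed; a pose out of reach is approached as far as the arm can. A call is refused whole if a number of a shift passes 0.05 or a number of a turn 0.15, either way. A call with a gripper value outside its range is refused whole. The fingers move at their own pace and stop on an object; "squeeze" is the grip in N (left out, the last holds). Time passes only in rows, so rows that do not move let the fingers close. It gives the time, the measured TCP pose, the force and the opening at its end, in the units of the state.
- sense(): the state, without advancing time (a new reading comes with each control period).
- grab_frame(name): name is "scene" or "top" or "wrist"; returns a dict with "pixels" (400x640x3 uint8, red, green, blue), "intrinsics" (3x3 intrinsics, pixels), "R" (3x3) and "t" (3): a world point X has camera coordinates R X + t. Camera axes: x right, y down, z forward; pixel columns grow to the right and rows downward; lengths in mm; the calibration is good to about 2 mm. A picture is of the moment at which its call begins. There is no depth.
- sign_off(): hands the job in, once; it reports no verdict.
The state is a dict: "clock": time; "qpos": joint angles; "qvel": joint speeds; "joint_efforts": joint torques, N m; "eef_pos": TCP position; "tcp_rot": TCP orientation; "contact_force": force on the tool from outside, world axes, zero at the start; "wrist_torque": the same for the moment, N m; "opening": opening from 0.0 (shut) to 1.0 (fully open).
Only numpy, scipy, OpenCV 4.12 (cv2) and the standard library are available. Lean on these libraries where they do the work, as an engineer would, in place of code of your own. Each camera call takes 0.05 s, during which the arm holds its last target. There are 200 camera calls.

## Working session

There is one attempt and no reset: what is moved stays moved. The work goes in short steps, Python scripts to look and compute and a tool call to move; the robot and the scene stay as the last step left them, time stands still between calls to the robot, and variables do not carry over. Pictures are saved under pics/ and viewed, about 12 in all and at most 16, crops included, and the job is handed in when it is done.

Besides the shell and the picture viewer there is one more tool, called after "Call:" by a JSON object that holds its "name" and its "arguments". play_rows: Moves the arm, as the interface text tells. Its arguments: {"type":"object","properties":{"moves":{"type":"array"},"squeeze":{"type":"number"}},"required":["moves"]}

```bash
ls; mkdir -p pics
python3 - <<'E'
from rig import *
import cv2,numpy as np
print(sense())
for n in ("top","scene"):
    f=grab_frame(n); cv2.imwrite(f"pics/{n}0.png",f["pixels"][:,:,::-1]); print(n,f["intrinsics"],f["R"],f["t"])
E
```

```text
pics
{'clock': 0.0, 'qpos': array([-1.16641396e+00,  3.53646425e-01,  1.63416647e+00, -1.66968516e-05,
        1.15519321e+00, -2.41005417e-03]), 'qvel': array([ 0.00094562, -0.00055038, -0.00133157,  0.00027606, -0.00014617,
        0.00071876]), 'joint_efforts': array([ 3.59933765e-03, -6.05247188e+01, -3.42072308e+01,  4.71366857e-04,
        9.39391233e-03, -9.15054486e-07]), 'eef_pos': array([ 247.08639832, -573.54794398,  230.54892373]), 'tcp_rot': array([-3.14017917e+00,  1.18594201e-05,  4.06799184e-01]), 'contact_force': array([ 0.25556434, -0.06509494,  1.25467642]), 'wrist_torque': array([-0.0572549 ,  0.05842972, -0.02843225]), 'opening': 0.9979591668523077}
top [[361.70477609   0.         327.20571619]
 [  0.         361.70477609 196.2602382 ]
 [  0.           0.           1.        ]] [[ 0.0236017  -0.99945695  0.02299468]
 [-0.98447454 -0.02723737 -0.17340129]
 [ 0.17393344 -0.01854511 -0.98458277]] [-63.49539842 537.19876647 900.01852698]
scene [[485.48195683   0.         319.84978005]
 [  0.         485.48195683 195.79035551]
 [  0.           0.           1.        ]] [[ 0.79568189  0.60547753  0.01694968]
 [ 0.34302497 -0.42736641 -0.83647584]
 [-0.4992236   0.67138284 -0.54774162]] [-423.34460164 -149.5442321  1668.34106315]
```

View pics/top0.png

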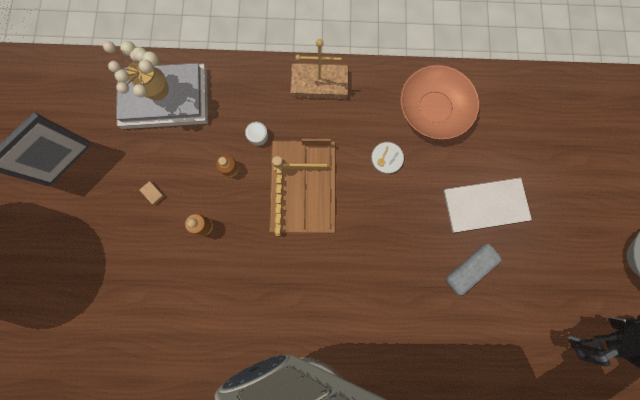

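View pics/scene0.png

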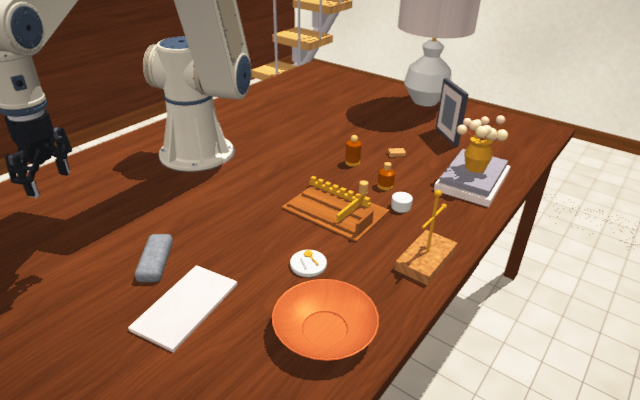

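Two bottles by the caddy at top (195,224) and (227,164); the caddy's rail is on its left (x≈278), with the knob at (278,161). Next I zoom in to identify and measure.

```bash
cat > h.py <<'E'
from rig import *
import cv2,numpy as np
from scipy.spatial.transform import Rotation as Ro
from scipy.optimize import least_squares
np.set_printoptions(precision=2,suppress=True)
def ray(f,p,z):
    "pixel -> world point on plane z"
    d=f["R"].T@np.linalg.inv(f["intrinsics"])@np.array([p[0],p[1],1.]); c=-f["R"].T@f["t"]
    return c+d*(z-c[2])/d[2]
def proj(f,X):
    q=(f["R"]@np.atleast_2d(X).T).T+f["t"]; q=q@f["intrinsics"].T; return q[:,:2]/q[:,2:]
def crop(f,x0,x1,y0,y1,s):
    return cv2.resize(np.ascontiguousarray(f["pixels"][y0:y1,x0:x1,::-1]),None,fx=s,fy=s,interpolation=cv2.INTER_CUBIC)
E
python3 - <<'E'
from h import *
f=grab_frame("top"); g=grab_frame("scene")
a=crop(f,140,350,120,250,3.8); b=crop(g,280,420,125,240,2.8)
b=crop(g,280,420,125,245,5.7)[:684]
cv2.imwrite("pics/t1.png",a[:600,:800]); cv2.imwrite("pics/s1.png",cv2.resize(b,(700,600)))
print(b.shape)
E
```

```text
(684, 798, 3)
```

View pics/t1.png

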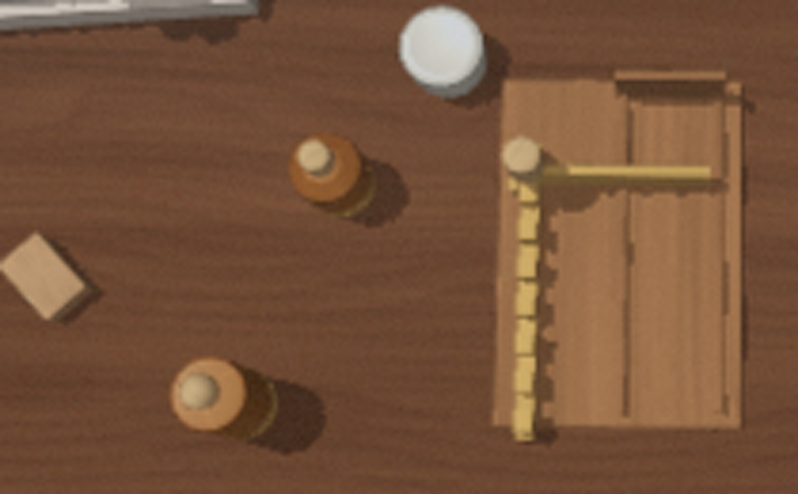

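View pics/s1.png

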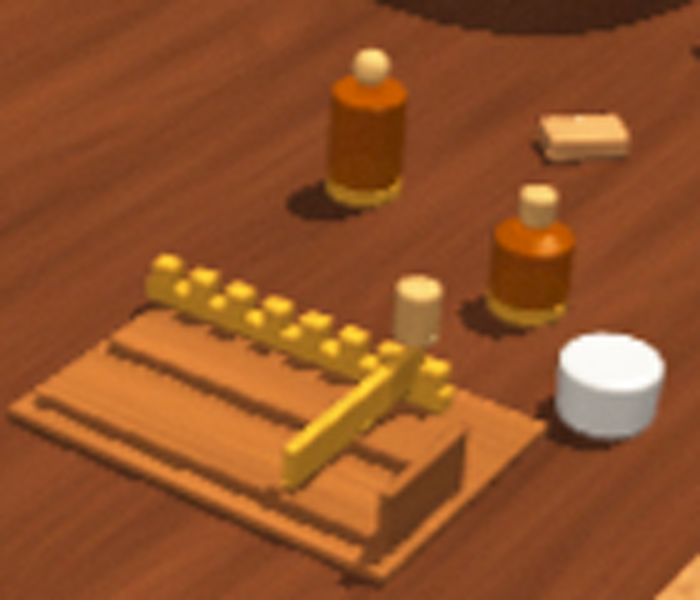

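Run:
```python
from h import *
f=grab_frame("top"); g=grab_frame("scene")
T=lambda u,v:np.array([140+(u+.5)/3.8-.5,120+(v+.5)/3.8-.5]); S=lambda u,v:np.array([280+(u+.5)/5-.5,125+(v+.5)/5-.5])
C=[(f,T(742,83),(124,-52,8)),(f,T(741,428),(-132,-52,8)),(f,T(492,426),(-132,124,8)),(f,T(504,80),(124,124,8)),(f,T(521,155),(46,100,82)),
(g,S(9,410),(-132,-52,8)),(g,S(380,580),(124,-52,8)),(g,S(545,425),(124,124,8)),(g,S(419,289),(46,100,82))]
def W(p,c): 
    R=Ro.from_euler('z',p[2]).as_matrix(); return R@np.array(c,float)+[p[0],p[1],0]
fun=lambda p:np.concatenate([proj(k,W(p,c))[0]-q for k,q,c in C])
r=least_squares(fun,[500,0,0],x_scale=[100,100,.1]); print("caddy",r.x,r.x[2]*57.3); print(r.fun.reshape(-1,2))
print("knob",W(r.x,(46,100,65)))
for k in(f,g):
  i=k is f
  print("mid ball",ray(k,T(199,390) if i else S(372,66),90),"short top",ray(k,T(314,155) if i else S(539,193),80))
print("mid top disk",ray(f,T(210,395),74),"short",ray(f,T(326,168),50))
for n,p,z in(("candle",(442,45),38),("match",(43,275),16)): print(n,ray(f,T(*p),z))
```

```text
caddy [578.37 -19.46   0.02] 0.93322126239028
[[ 0.39 -0.26]
 [ 0.32  0.31]
 [ 0.1   0.24]
 [ 0.16 -0.38]
 [ 0.42 -0.21]
 [-0.6  -0.82]
 [ 0.4  -0.85]
 [ 0.8  -0.33]
 [ 0.04 -0.55]]
knob [622.74  81.28  65.  ]
mid ball [457.37 280.62  90.  ] short top [618.53 221.36  80.  ]
mid ball [455.7  281.44  90.  ] short top [618.8  220.04  80.  ]
mid top disk [455.78 278.8   74.  ] short [617.62 220.84  50.  ]
candle [713.91 148.17  38.  ]
match [542.76 422.99  16.  ]
```

Present: the middle bottle (ball stopper, near (456,281)) and the short one (near (618,221)); the tall one is absent. Now a planner that turns a target pose into equal tool-frame rows.

```bash
cat >> h.py <<'E'
CAD=np.array([578.4,-19.5,0.0163])
def cad(c,p=CAD): return Ro.from_euler('z',p[2]).apply(c)+[p[0],p[1],0]
def down(yaw): return Ro.from_euler('xyz',[np.pi,0,yaw])
def plan(pos,rot,n,pos0=None,rot0=None):
    "n equal rows (tool frame, m and rad) from the measured pose to pos, rot"
    s=sense(); p0=s["eef_pos"] if pos0 is None else pos0; r0=Ro.from_euler('xyz',s["tcp_rot"]) if rot0 is None else rot0
    w=(r0.inv()*rot).as_rotvec()/n
    A=sum((r0*Ro.from_rotvec(w*k)).as_matrix() for k in range(n))
    d=np.linalg.solve(A,np.array(pos)-p0)/1000
    print(n,"x",np.round(d,4).tolist(),np.round(w,4).tolist()); return pos,rot
E
python3 - <<'E'
from h import *
y=np.pi/2+CAD[2]
k=cad((46,100,0)); print(k)
plan([k[0],k[1],160],down(y),18)
E
```

```text
[622.76  81.24   0.  ]
18 x [0.0443, -0.0038, 0.0039] [-0.0, -0.0, -0.0656]
```

Call:
{"name": "play_rows", "arguments": {"moves": [[[0.0443,-0.0038,0.0039],[0,0,-0.0656],70],[[0.0443,-0.0038,0.0039],[0,0,-0.0656],70],[[0.0443,-0.0038,0.0039],[0,0,-0.0656],70],[[0.0443,-0.0038,0.0039],[0,0,-0.0656],70],[[0.0443,-0.0038,0.0039],[0,0,-0.0656],70],[[0.0443,-0.0038,0.0039],[0,0,-0.0656],70],[[0.0443,-0.0038,0.0039],[0,0,-0.0656],70],[[0.0443,-0.0038,0.0039],[0,0,-0.0656],70],[[0.0443,-0.0038,0.0039],[0,0,-0.0656],70],[[0.0443,-0.0038,0.0039],[0,0,-0.0656],70],[[0.0443,-0.0038,0.0039],[0,0,-0.0656],70],[[0.0443,-0.0038,0.0039],[0,0,-0.0656],70],[[0.0443,-0.0038,0.0039],[0,0,-0.0656],70],[[0.0443,-0.0038,0.0039],[0,0,-0.0656],70],[[0.0443,-0.0038,0.0039],[0,0,-0.0656],70],[[0.0443,-0.0038,0.0039],[0,0,-0.0656],70],[[0.0443,-0.0038,0.0039],[0,0,-0.0656],70],[[0.0443,-0.0038,0.0039],[0,0,-0.0656],70],[[0,0,0],[0,0,0],70],[[0,0,0],[0,0,0],70]], "squeeze": 40}}

```text
clock: 2.3
eef_pos: [622.6, 81.6, 160.9]
tcp_rot: [-3.141, 0.0, 1.589]
contact_force: [0.6, -0.0, 0.3]
opening: 0.699
```

Run:
```python
from h import *
s=sense(); print(s["eef_pos"],s["tcp_rot"],s["qpos"])
f=grab_frame("wrist"); print(f["intrinsics"],f["R"],f["t"]); cv2.imwrite("pics/w1.png",f["pixels"][:,:,::-1])
y=np.pi/2+CAD[2]; k=cad((46,100,0))
print(proj(f,cad((46,100,82))),proj(f,cad((46,100,65))))
plan([k[0],k[1],50],down(y),6)
```

```text
[622.63  81.56 160.88] [-3.14  0.    1.59] [ 0.13  0.43  1.69 -0.    1.02  0.11]
[[344.24   0.   318.99]
 [  0.   344.24 196.47]
 [  0.     0.     1.  ]] [[ 1.    0.02 -0.  ]
 [ 0.02 -0.95  0.33]
 [ 0.01 -0.33 -0.95]] [-622.93   46.59  337.81]
[[320.67 207.36]] [[320.58 199.14]]
6 x [0.0001, -0.0, 0.0185] [-0.0, 0.0001, 0.0001]
```

View pics/w1.png

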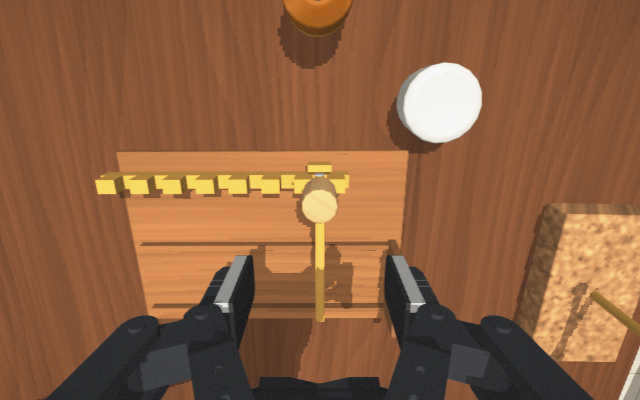

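Wrist view: knob top at (320,205), predicted (321,207), so within about 1 mm. Descending and gripping.

Call:
{"name": "play_rows", "arguments": {"moves": [[[0,0,0.0185],[0,0,0],70],[[0,0,0.0185],[0,0,0],70],[[0,0,0.0185],[0,0,0],70],[[0,0,0.0185],[0,0,0],70],[[0,0,0.0185],[0,0,0],70],[[0,0,0.0185],[0,0,0],70],[[0,0,0],[0,0,0],10],[[0,0,0],[0,0,0],10],[[0,0,0],[0,0,0],10],[[0,0,0],[0,0,0],10],[[0,0,0],[0,0,0],10],[[0,0,0],[0,0,0],10],[[0,0,0],[0,0,0],10],[[0,0,0],[0,0,0],10]], "squeeze": 40}}

```text
clock: 3.75
eef_pos: [623.4, 79.8, 50.9]
tcp_rot: [3.14, 0.001, 1.588]
contact_force: [0.3, -6.5, -0.3]
opening: 0.29
```

Call:
{"name": "play_rows", "arguments": {"moves": [[[0,0,-0.005],[0,0,0],10],[[0,0,-0.005],[0,0,0],10],[[0,0,-0.005],[0,0,0],10],[[0,0,-0.005],[0,0,0],10],[[0,0,0],[0,0,0],10],[[0,0,0],[0,0,0],10]]}}

```text
clock: 4.35
eef_pos: [623.3, 79.8, 71.0]
tcp_rot: [3.14, 0.001, 1.588]
contact_force: [1.4, -5.8, -1.7]
opening: 0.292
```

Call:
{"name": "play_rows", "arguments": {"moves": [[[0,-0.018,0],[0,0,0],10],[[0,-0.018,0],[0,0,0],10],[[0,-0.018,0],[0,0,0],10],[[0,-0.018,0],[0,0,0],10],[[0,-0.018,0],[0,0,0],10],[[0,-0.018,0],[0,0,0],10],[[0,-0.018,0],[0,0,0],10],[[0,-0.018,0],[0,0,0],10],[[0,-0.018,0],[0,0,0],10],[[0,0,0],[0,0,0],10],[[0,0,0],[0,0,0],10]]}}

```text
clock: 5.45
eef_pos: [460.0, 76.4, 70.6]
tcp_rot: [-3.141, 0.002, 1.589]
contact_force: [-0.3, -15.6, -1.5]
opening: 0.287
```

Call:
{"name": "play_rows", "arguments": {"moves": [[[-0.003,0.001,0],[0,0,0],10],[[0,0,0.005],[0,0,0],10],[[0,0,0.005],[0,0,0],10],[[0,0,0.005],[0,0,0],10],[[0,0,0.005],[0,0,0],10],[[0,0,0],[0,0,0],10],[[0,0,0],[0,0,0],10]]}}

```text
clock: 6.15
eef_pos: [462.9, 76.0, 50.9]
tcp_rot: [3.14, -0.002, 1.587]
contact_force: [0.1, 5.1, -0.0]
opening: 0.287
```

Call:
{"name": "play_rows", "arguments": {"moves": [[[0,0,0],[0,0,0],70],[[0,0,0],[0,0,0],70],[[0,0,0],[0,0,0],70],[[0,0,0],[0,0,0],70],[[0,0,0],[0,0,0],70],[[0,0,-0.03],[0,0,0],70],[[0,0,-0.03],[0,0,0],70],[[0,0,-0.03],[0,0,0],70],[[0,0,-0.03],[0,0,0],70],[[0,0,-0.03],[0,0,0],70],[[0,0,0],[0,0,0],80],[[0,0,0],[0,0,0],90],[[0,0,0],[0,0,0],90]]}}

```text
clock: 7.45
eef_pos: [461.2, 74.9, 199.1]
tcp_rot: [-3.14, 0.0, 1.588]
contact_force: [-0.5, 0.2, 0.8]
opening: 0.901
```

Run:
```python
from h import *
s=sense(); print(s["eef_pos"],s["tcp_rot"],s["qpos"],s["contact_force"])
f=grab_frame("wrist"); g=grab_frame("scene"); t=grab_frame("top")
a=f["pixels"][:,:,::-1]; b=cv2.resize(crop(g,270,430,125,245,2.5),(400,300)); c=cv2.resize(crop(t,140,350,120,250,2),(400,248))
b=np.vstack([b,c]) 
o=np.zeros((560,800,3),np.uint8); o[:250,:400]=cv2.resize(a,(400,250)); o[:300,400:]=b[:300]; o[300:548,400:]=c
cv2.imwrite("pics/m1.png",o)
for x in (-132,124): print(proj(f,cad((x,-52,8))),proj(f,cad((x,124,8))))
print("knob pred",proj(f,cad((-116,100,82))))
```

```text
[461.2   74.87 199.09] [-3.14  0.    1.59] [0.16 0.14 1.99 0.   1.01 0.14] [-0.49  0.22  0.81]
[[305.78 293.97]] [[303.58 139.22]]
[[531.2 294.3]] [[567.68 139.39]]
knob pred [[320.11 185.36]]
```

View pics/m1.png

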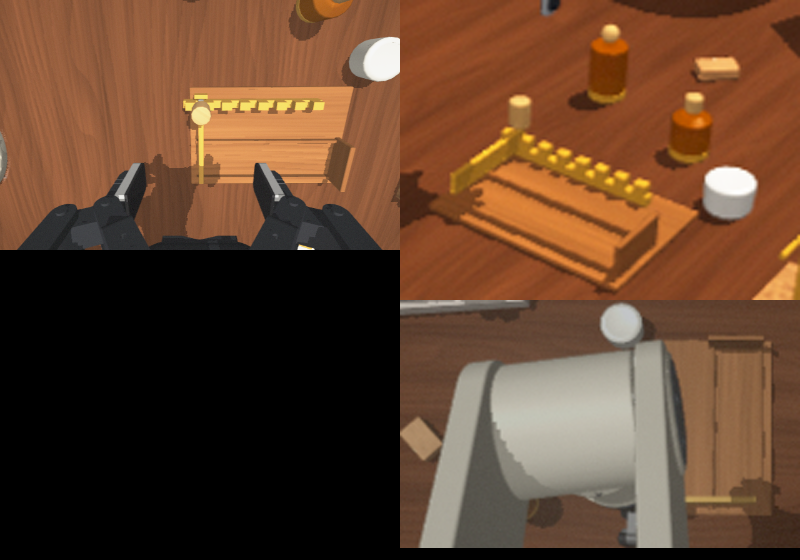

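Fence is home in the outermost notch (wrist view: knob (322,184), matching the prediction (320,185)), and both bottles look unmoved. Next, go above the middle bottle with the jaws turned across the lane.

Run:
```python
from h import *
y=np.pi+CAD[2]
p=plan([456.5,281,190],down(y),12)
```

```text
12 x [0.0144, 0.0125, 0.0007] [-0.0002, -0.0001, -0.1309]
```

Call:
{"name": "play_rows", "arguments": {"moves": [[[0.0144,0.0125,0.0007],[0,0,-0.1309],100],[[0.0144,0.0125,0.0007],[0,0,-0.1309],100],[[0.0144,0.0125,0.0007],[0,0,-0.1309],100],[[0.0144,0.0125,0.0007],[0,0,-0.1309],100],[[0.0144,0.0125,0.0007],[0,0,-0.1309],100],[[0.0144,0.0125,0.0007],[0,0,-0.1309],100],[[0.0144,0.0125,0.0007],[0,0,-0.1309],100],[[0.0144,0.0125,0.0007],[0,0,-0.1309],100],[[0.0144,0.0125,0.0007],[0,0,-0.1309],100],[[0.0144,0.0125,0.0007],[0,0,-0.1309],100],[[0.0144,0.0125,0.0007],[0,0,-0.1309],100],[[0.0144,0.0125,0.0007],[0,0,-0.1309],100],[[0,0,0],[0,0,0],100],[[0,0,0],[0,0,0],100]]}}

```text
clock: 9.0
eef_pos: [457.2, 281.0, 191.1]
tcp_rot: [-3.141, -0.001, -3.127]
contact_force: [0.1, -0.0, 0.3]
opening: 0.999
```

Run:
```python
from h import *
f=grab_frame("wrist"); cv2.imwrite("pics/w2.png",f["pixels"][:,:,::-1])
print(sense()["qpos"],"ball",proj(f,[456.5,281,90]),"top",proj(f,[456.5,281,74]))
plan([456.5,281,40],down(np.pi+CAD[2]),8)
```

```text
[ 0.55  0.26  1.86 -0.    1.02 -1.04] ball [[319.14 196.9 ]] top [[319.13 190.33]]
8 x [0.0001, 0.0, 0.0189] [-0.0001, -0.0001, -0.0002]
```

View pics/w2.png

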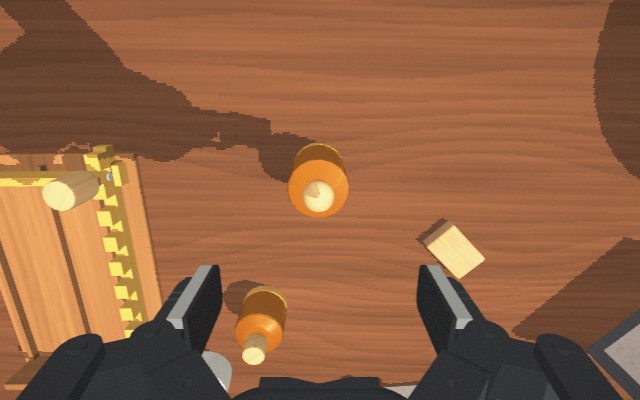

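Ball stopper at (319,196), exactly as predicted. Descend, grip and lift.

Call:
{"name": "play_rows", "arguments": {"moves": [[[0,0,0.0189],[0,0,0],100],[[0,0,0.0189],[0,0,0],100],[[0,0,0.0189],[0,0,0],100],[[0,0,0.0189],[0,0,0],100],[[0,0,0.0189],[0,0,0],100],[[0,0,0.0189],[0,0,0],100],[[0,0,0.0189],[0,0,0],100],[[0,0,0.0189],[0,0,0],100],[[0,0,0],[0,0,0],100],[[0,0,0],[0,0,0],40],[[0,0,0],[0,0,0],40],[[0,0,0],[0,0,0],40],[[0,0,0],[0,0,0],40],[[0,0,0],[0,0,0],40],[[0,0,0],[0,0,0],40],[[0,0,0],[0,0,0],40]], "squeeze": 60}}

```text
clock: 10.65
eef_pos: [458.3, 281.3, 41.8]
tcp_rot: [3.141, 0.002, -3.125]
contact_force: [-0.4, -2.0, 5.7]
opening: 0.57
```

Call:
{"name": "play_rows", "arguments": {"moves": [[[0,0,-0.02],[0,0,0],40],[[0,0,-0.04],[0,0,0],40],[[0,0,-0.045],[0,0,0],40],[[0,0,-0.045],[0,0,0],40],[[0,0,-0.045],[0,0,0],40],[[0,0,-0.045],[0,0,0],40],[[0,0,-0.045],[0,0,0],40],[[0,0,-0.045],[0,0,0],40],[[0,0,-0.03],[0,0,0],40],[[0,0,0],[0,0,0],40],[[0,0,0],[0,0,0],40]]}}

```text
clock: 11.75
eef_pos: [457.2, 281.0, 400.8]
tcp_rot: [3.141, 0.001, -3.125]
contact_force: [-0.1, -0.4, -2.3]
opening: 0.568
```

Call:
{"name": "play_rows", "arguments": {"moves": [[[0,0,0],[0.1,0,0],40],[[0,0,0],[0.1,0,0],40],[[0,0,0],[0.1,0,0],40],[[0,0,0],[0,0,0],40],[[0,0,0],[0,0,0],40]]}}

```text
clock: 12.25
eef_pos: [456.8, 281.4, 398.6]
tcp_rot: [-2.842, -0.003, -3.123]
contact_force: [0.1, -0.1, -1.5]
opening: 0.57
```

Run:
```python
from h import *
s=sense(); print(s["eef_pos"],s["tcp_rot"],s["qpos"])
```

```text
[456.81 281.37 398.62] [-2.84 -0.   -3.12] [ 0.7   0.2   1.51 -0.23  1.63 -0.88]
```

Call:
{"name": "play_rows", "arguments": {"moves": [[[0,0,0],[-0.14,0,0],40],[[0,0,0],[-0.14,0,0],40],[[0,0,0],[-0.14,0,0],40],[[0,0,0],[-0.14,0,0],40],[[0,0,0],[-0.14,0,0],40],[[0,0,0],[-0.14,0,0],40],[[0,0,0],[-0.14,0,0],40],[[0,0,0],[-0.14,0,0],40],[[0,0,0],[-0.14,0,0],40],[[0,0,0],[0,0,0],40]]}}

```text
clock: 13.25
eef_pos: [457.1, 278.5, 397.9]
tcp_rot: [2.18, -0.004, -3.131]
contact_force: [0.3, 0.0, -1.5]
opening: 0.567
```

Run:
```python
from h import *
s=sense(); print(s["eef_pos"],s["tcp_rot"],s["qpos"])
```

```text
[457.15 278.48 397.85] [ 2.18 -0.   -3.13] [-0.01  0.07  1.95  1.    1.34 -1.95]
```

Call:
{"name": "play_rows", "arguments": {"moves": [[[0,0,0],[-0.14,0,0],40],[[0,0,0],[-0.14,0,0],40],[[0,0,0],[-0.14,0,0],40],[[0,0,0],[-0.14,0,0],40],[[0,0,0],[-0.14,0,0],40],[[0,0,0],[0,0,0],40]]}}

```text
clock: 13.85
eef_pos: [457.2, 281.4, 396.8]
tcp_rot: [1.483, -0.009, -3.123]
contact_force: [-0.6, -0.6, -2.1]
opening: 0.565
```

Run:
```python
from h import *
s=sense(); print(s["eef_pos"],s["tcp_rot"],s["qpos"])
```

```text
[457.21 281.35 396.81] [ 1.48 -0.01 -3.12] [-0.13  0.43  2.11  1.5   1.73 -2.54]
```

Call:
{"name": "play_rows", "arguments": {"moves": [[[0,0,0],[0,0,0.14],40],[[0,0,0],[0,0,0.14],40],[[0,0,0],[0,0,0.14],40],[[0,0,0],[0,0,0.14],40],[[0,0,0],[0,0,0.14],40],[[0,0,0],[0,0,0.14],40],[[0,0,0],[0,0,0],40]]}}

```text
clock: 14.55
eef_pos: [457.2, 281.6, 401.6]
tcp_rot: [1.447, -0.835, -3.03]
contact_force: [0.2, 0.2, -1.6]
opening: 0.566
```

Call:
{"name": "play_rows", "arguments": {"moves": [[[0,0,0],[-0.08,0.089,0],40],[[0,0,0],[-0.08,0.089,0],40],[[0,0,0],[0,0,0],40]]}}

```text
clock: 14.85
eef_pos: [457.2, 282.1, 398.6]
tcp_rot: [1.1, -0.784, -2.779]
contact_force: [0.2, -0.6, -2.2]
opening: 0.569
```

Run:
```python
from h import *
s=sense(); R=Ro.from_euler('xyz',s["tcp_rot"]); z=R.apply([0,0,1]); print(s["eef_pos"],z,"tilt",np.arccos(-z[2]),s["qpos"])
```

```text
[457.16 282.05 398.58] [-0.02  0.95  0.32] tilt 1.897849426148014 [-0.09  0.6   2.13  1.61  1.91 -1.86]
```

Call:
{"name": "play_rows", "arguments": {"moves": [[[0,0,0],[-0.08,0.089,0],40],[[0,0,0],[-0.08,0.089,0],40],[[0,0,0],[-0.08,0.089,0],40],[[0,0,0],[0,0,0],40],[[0,0,0],[0,0,0],40],[[0,0,0],[0,0,0],40],[[0,0,0],[0,0,0],40],[[0,0,0],[0,0,0],40]]}}

```text
clock: 15.65
eef_pos: [457.4, 280.7, 401.6]
tcp_rot: [0.685, -0.612, -2.512]
contact_force: [-0.5, 0.5, -2.5]
opening: 0.57
```

Run:
```python
from h import *
s=sense(); R=Ro.from_euler('xyz',s["tcp_rot"]); z=R.apply([0,0,1]); print(s["eef_pos"],z,"tilt",np.arccos(-z[2]),s["qpos"])
g=grab_frame("scene"); cv2.imwrite("pics/f1.png",g["pixels"][:,:,::-1])
```

```text
[457.43 280.71 401.6 ] [-0.01  0.77  0.63] tilt 2.257098848934241 [ 0.03  0.82  2.11  1.75  2.24 -2.04]
```

View pics/f1.png

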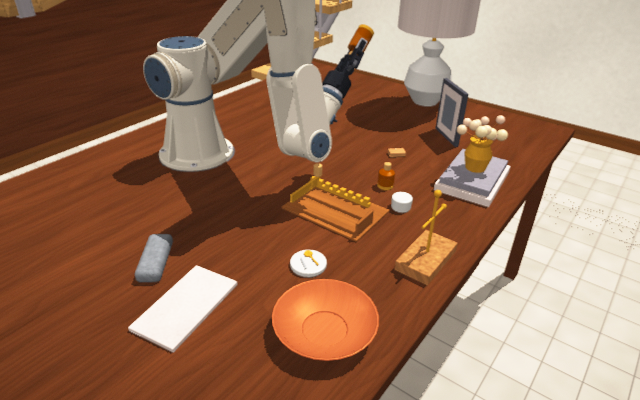

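The bottle is stopper-down at tilt 2.26 rad, foot up at (363,35) in the scene view. Turning it back.

Call:
{"name": "play_rows", "arguments": {"moves": [[[0,0,0],[0.08,-0.089,0],40],[[0,0,0],[0.08,-0.089,0],40],[[0,0,0],[0.08,-0.089,0],40],[[0,0,0],[0.08,-0.089,0],40],[[0,0,0],[0.08,-0.089,0],40],[[0,0,0],[0,0,-0.14],40],[[0,0,0],[0,0,-0.14],40],[[0,0,0],[0,0,-0.14],40],[[0,0,0],[0,0,-0.14],40],[[0,0,0],[0,0,-0.14],40],[[0,0,0],[0,0,-0.14],40],[[0,0,0],[0,0,0],40]]}}

```text
clock: 16.9
eef_pos: [457.2, 280.9, 400.5]
tcp_rot: [1.482, 0.002, -3.125]
contact_force: [0.2, -0.6, -2.3]
opening: 0.565
```

Call:
{"name": "play_rows", "arguments": {"moves": [[[0,0,0],[0.138,0,0],40],[[0,0,0],[0.138,0,0],40],[[0,0,0],[0.138,0,0],40],[[0,0,0],[0.138,0,0],40],[[0,0,0],[0.138,0,0],40],[[0,0,0],[0.138,0,0],40],[[0,0,0],[0.138,0,0],40],[[0,0,0],[0.138,0,0],40],[[0,0,0],[0.138,0,0],40],[[0,0,0],[0.138,0,0],40],[[0,0,0],[0.138,0,0],40],[[0,0,0],[0.138,0,0],40],[[0,0,0],[0,0,0],40],[[0,0,0],[0,0,0],40]]}}

```text
clock: 18.3
eef_pos: [456.6, 281.7, 399.9]
tcp_rot: [3.136, -0.002, -3.125]
contact_force: [-0.2, 0.9, -2.3]
opening: 0.565
```

Run:
```python
from h import *
print(sense()["qpos"])
p=cad((82,0,0)); print(p)
plan([p[0],p[1],170],down(np.pi+CAD[2]),14)
```

```text
[ 0.55  0.09  1.6   0.01  1.45 -1.04]
[660.39 -18.16   0.  ]
14 x [-0.0142, -0.0217, 0.0163] [0.0004, -0.0001, -0.0]
```

Call:
{"name": "play_rows", "arguments": {"moves": [[[-0.0142,-0.0217,0.0163],[0.0004,0,0],40],[[-0.0142,-0.0217,0.0163],[0.0004,0,0],40],[[-0.0142,-0.0217,0.0163],[0.0004,0,0],40],[[-0.0142,-0.0217,0.0163],[0.0004,0,0],40],[[-0.0142,-0.0217,0.0163],[0.0004,0,0],40],[[-0.0142,-0.0217,0.0163],[0.0004,0,0],40],[[-0.0142,-0.0217,0.0163],[0.0004,0,0],40],[[-0.0142,-0.0217,0.0163],[0.0004,0,0],40],[[-0.0142,-0.0217,0.0163],[0.0004,0,0],40],[[-0.0142,-0.0217,0.0163],[0.0004,0,0],40],[[-0.0142,-0.0217,0.0163],[0.0004,0,0],40],[[-0.0142,-0.0217,0.0163],[0.0004,0,0],40],[[-0.0142,-0.0217,0.0163],[0.0004,0,0],40],[[-0.0142,-0.0217,0.0163],[0.0004,0,0],40],[[0,0,0],[0,0,0],40],[[0,0,0],[0,0,0],40]]}}

```text
clock: 19.9
eef_pos: [660.3, -20.8, 171.5]
tcp_rot: [3.141, -0.001, -3.13]
contact_force: [-0.4, -0.5, -1.9]
opening: 0.569
```

Run:
```python
from h import *
p=cad((82,0,0))
plan([p[0],p[1],54],down(np.pi+CAD[2]),8)
f=grab_frame("wrist"); cv2.imwrite("pics/w3.png",f["pixels"][:,:,::-1])
print("stop top edge",proj(f,[cad((110,-40,50)),cad((110,40,50))]),"lane lips",proj(f,[cad((-50,32,8)),cad((-50,-32,8)),cad((50,32,8)),cad((50,-32,8))]))
e=sense()["eef_pos"]; print("ball in hand",proj(f,e+[0,0,-41.8+90]))
```

```text
8 x [-0.0, 0.0003, 0.0147] [0.0, -0.0001, -0.0005]
stop top edge [[274.18 221.92]
 [370.2  221.48]] lane lips [[361.49  15.8 ]
 [281.25  16.19]
 [357.5  140.96]
 [285.75 141.29]]
ball in hand [[321.75 344.  ]]
```

View pics/w3.png

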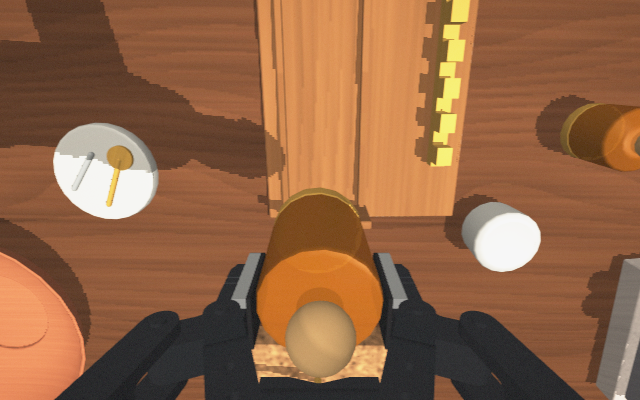

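Call:
{"name": "play_rows", "arguments": {"moves": [[[0,0.0003,0.0147],[0,0,-0.0005],40],[[0,0.0003,0.0147],[0,0,-0.0005],40],[[0,0.0003,0.0147],[0,0,-0.0005],40],[[0,0.0003,0.0147],[0,0,-0.0005],40],[[0,0.0003,0.0147],[0,0,-0.0005],40],[[0,0.0003,0.0147],[0,0,-0.0005],40],[[0,0.0003,0.0147],[0,0,-0.0005],40],[[0,0.0003,0.0147],[0,0,-0.0005],40],[[0,0,0],[0,0,0],40],[[0,0,0],[0,0,0],40]]}}

```text
clock: 20.95
eef_pos: [661.2, -16.8, 53.9]
tcp_rot: [-3.14, -0.001, -3.121]
contact_force: [0.8, -0.3, -1.7]
opening: 0.571
```

Call:
{"name": "play_rows", "arguments": {"moves": [[[0,0,0.001],[0,0,0],40],[[0,0,0.001],[0,0,0],40],[[0,0,0.001],[0,0,0],40],[[0,0,0],[0,0,0],40],[[0,0,0],[0,0,0],40]]}}

```text
clock: 21.45
eef_pos: [661.3, -16.8, 51.4]
tcp_rot: [-3.14, 0.0, -3.121]
contact_force: [-1.2, 0.7, -2.4]
opening: 0.569
```

Call:
{"name": "play_rows", "arguments": {"moves": [[[0,0,0.001],[0,0,0],40],[[0,0,0.001],[0,0,0],40],[[0,0,0],[0,0,0],40],[[0,0,0],[0,0,0],40]]}}

```text
clock: 21.85
eef_pos: [661.6, -16.8, 49.9]
tcp_rot: [-3.14, 0.001, -3.121]
contact_force: [-1.4, 0.4, 6.2]
opening: 0.574
```

Call:
{"name": "play_rows", "arguments": {"moves": [[[0,0,0],[0,0,0],70],[[0,0,0],[0,0,0],80],[[0,0,0],[0,0,0],80],[[0,0,0],[0,0,0],80],[[0,0,0],[0,0,0],80],[[0,0,-0.01],[0,0,0],80],[[0,0,-0.03],[0,0,0],80],[[0,0,-0.04],[0,0,0],80],[[0,0,-0.04],[0,0,0],80],[[0,0,-0.04],[0,0,0],80],[[0,0,0],[0,0,0],100],[[0,0,0],[0,0,0],100]]}}

```text
clock: 23.05
eef_pos: [661.9, -16.5, 211.1]
tcp_rot: [-3.14, 0.003, -3.121]
contact_force: [-0.6, -0.5, -0.2]
opening: 1.003
```

Run:
```python
from h import *
f=grab_frame("wrist"); g=grab_frame("scene")
b=cad((82,0,0)); print("ball w",proj(f,b+[0,0,98]),"ball s",proj(g,b+[0,0,98]),"short s",proj(g,[618.5,220.8,80]),sense()["eef_pos"])
o=np.zeros((600,800,3),np.uint8); o[:250,:400]=cv2.resize(f["pixels"][:,:,::-1],(400,250)); c=crop(g,290,430,130,240,400/140); o[250:250+c.shape[0],:400]=c[:350]
cv2.imwrite("pics/m2.png",o[:570,:400])
plan([618.5,220.8,170],down(np.pi+CAD[2]),8)
```

```text
ball w [[317.2  190.47]] ball s [[355.24 196.85]] short s [[387.44 163.07]] [660.47 -16.5  208.45]
8 x [0.0047, 0.0298, 0.0048] [-0.0002, -0.0002, 0.0006]
```

View pics/m2.png

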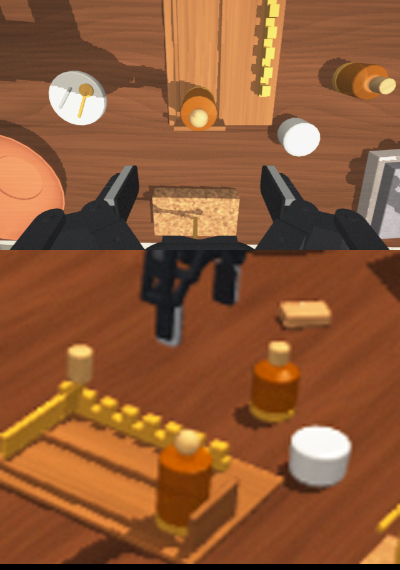

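Middle bottle stands in the lane (ball at scene (355,197), predicted (355,197)); the short bottle is unmoved at about (388,164). Next, the short bottle.

Call:
{"name": "play_rows", "arguments": {"moves": [[[0.0047,0.0298,0.0048],[0,0,0.0006],100],[[0.0047,0.0298,0.0048],[0,0,0.0006],100],[[0.0047,0.0298,0.0048],[0,0,0.0006],100],[[0.0047,0.0298,0.0048],[0,0,0.0006],100],[[0.0047,0.0298,0.0048],[0,0,0.0006],100],[[0.0047,0.0298,0.0048],[0,0,0.0006],100],[[0.0047,0.0298,0.0048],[0,0,0.0006],100],[[0.0047,0.0298,0.0048],[0,0,0.0006],100],[[0,0,0],[0,0,0],100],[[0,0,0],[0,0,0],100]]}}

```text
clock: 24.15
eef_pos: [618.2, 221.2, 168.8]
tcp_rot: [-3.139, -0.003, -3.124]
contact_force: [0.5, 0.1, -0.3]
opening: 0.998
```

Run:
```python
from h import *
f=grab_frame("wrist"); cv2.imwrite("pics/w4.png",f["pixels"][:,:,::-1])
print(sense()["qpos"],"stopper top",proj(f,[618.5,220.8,80]))
plan([618.5,220.8,17],down(np.pi+CAD[2]),8)
```

```text
[ 0.34  0.46  1.61 -0.    1.07 -1.25] stopper top [[318.77 204.11]]
8 x [-0.0, 0.0001, 0.019] [-0.0003, -0.0002, 0.0]
```

View pics/w4.png

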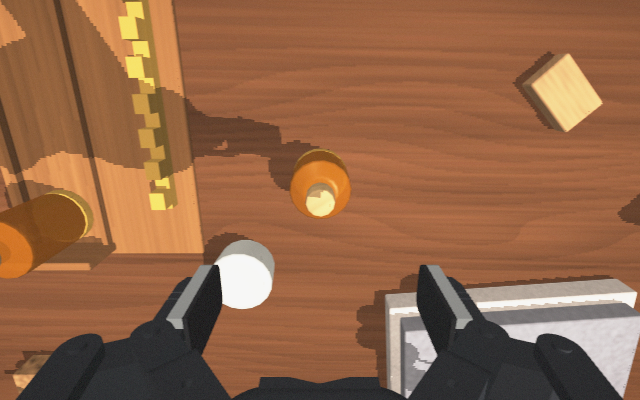

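Stopper top at (320,203), as predicted. Descend, grip and lift.

Call:
{"name": "play_rows", "arguments": {"moves": [[[0,0,0.019],[0,0,0],100],[[0,0,0.019],[0,0,0],100],[[0,0,0.019],[0,0,0],100],[[0,0,0.019],[0,0,0],100],[[0,0,0.019],[0,0,0],100],[[0,0,0.019],[0,0,0],100],[[0,0,0.019],[0,0,0],100],[[0,0,0.019],[0,0,0],100],[[0,0,0],[0,0,0],100],[[0,0,0],[0,0,0],40],[[0,0,0],[0,0,0],40],[[0,0,0],[0,0,0],40],[[0,0,0],[0,0,0],40],[[0,0,0],[0,0,0],40],[[0,0,0],[0,0,0],40],[[0,0,0],[0,0,0],40]], "squeeze": 60}}

```text
clock: 25.8
eef_pos: [620.4, 221.0, 20.1]
tcp_rot: [-3.141, 0.003, -3.126]
contact_force: [0.3, -1.5, 6.4]
opening: 0.56
```

Call:
{"name": "play_rows", "arguments": {"moves": [[[0,0,-0.02],[0,0,0],40],[[0,0,-0.04],[0,0,0],40],[[0,0,-0.045],[0,0,0],40],[[0,0,-0.045],[0,0,0],40],[[0,0,-0.045],[0,0,0],40],[[0,0,-0.045],[0,0,0],40],[[0,0,-0.045],[0,0,0],40],[[0,0,-0.045],[0,0,0],40],[[0,0,-0.045],[0,0,0],40],[[0,0,0],[0,0,0],40],[[0,0,0],[0,0,0],40]]}}

```text
clock: 26.9
eef_pos: [619.3, 221.5, 394.8]
tcp_rot: [-3.141, 0.002, -3.125]
contact_force: [0.4, -0.6, -1.2]
opening: 0.558
```

Run:
```python
from h import *
s=sense(); print(s["qpos"])
plan([500,280,420],down(np.pi+CAD[2]),6)
```

```text
[ 0.34  0.3   1.35 -0.    1.49 -1.24]
6 x [0.0197, 0.0101, -0.0042] [-0.0001, 0.0004, -0.0]
```

Call:
{"name": "play_rows", "arguments": {"moves": [[[0.0197,0.0101,-0.0042],[0,0,0],40],[[0.0197,0.0101,-0.0042],[0,0,0],40],[[0.0197,0.0101,-0.0042],[0,0,0],40],[[0.0197,0.0101,-0.0042],[0,0,0],40],[[0.0197,0.0101,-0.0042],[0,0,0],40],[[0.0197,0.0101,-0.0042],[0,0,0],40],[[0.02,0,0],[0,0,0],40],[[0.02,0,0],[0,0,0],40],[[0,0,0],[0,0,0],40]]}}

```text
clock: 27.8
eef_pos: [457.1, 280.1, 419.4]
tcp_rot: [-3.141, 0.0, -3.124]
contact_force: [0.6, 0.2, -1.6]
opening: 0.558
```

Call:
{"name": "play_rows", "arguments": {"moves": [[[0,0,0],[-0.138,0,0],40],[[0,0,0],[-0.138,0,0],40],[[0,0,0],[-0.138,0,0],40],[[0,0,0],[-0.138,0,0],40],[[0,0,0],[-0.138,0,0],40],[[0,0,0],[-0.138,0,0],40],[[0,0,0],[-0.138,0,0],40],[[0,0,0],[-0.138,0,0],40],[[0,0,0],[-0.138,0,0],40],[[0,0,0],[-0.138,0,0],40],[[0,0,0],[-0.138,0,0],40],[[0,0,0],[-0.138,0,0],40],[[0,0,0],[0,0,0],40],[[0,0,0],[0,0,0],40]]}}

```text
clock: 29.2
eef_pos: [460.2, 279.8, 417.7]
tcp_rot: [1.491, -0.002, -3.124]
contact_force: [-0.1, 0.5, -1.0]
opening: 0.56
```

Call:
{"name": "play_rows", "arguments": {"moves": [[[0,0,0],[0,0,0.14],40],[[0,0,0],[0,0,0.14],40],[[0,0,0],[0,0,0.14],40],[[0,0,0],[0,0,0.14],40],[[0,0,0],[0,0,0.14],40],[[0,0,0],[0,0,0.14],40],[[0,0,0],[0,0,0],40]]}}

```text
clock: 29.9
eef_pos: [459.9, 279.9, 420.3]
tcp_rot: [1.452, -0.834, -3.036]
contact_force: [0.5, -0.4, -2.4]
opening: 0.56
```

Call:
{"name": "play_rows", "arguments": {"moves": [[[0,0,0],[-0.08,0.089,0],40],[[0,0,0],[-0.08,0.089,0],40],[[0,0,0],[-0.08,0.089,0],40],[[0,0,0],[-0.08,0.089,0],40],[[0,0,0],[-0.08,0.089,0],40],[[0,0,0],[0,0,0],40],[[0,0,0],[0,0,0],40],[[0,0,0],[0,0,0],40],[[0,0,0],[0,0,0],40],[[0,0,0],[0,0,0],40]]}}

```text
clock: 30.9
eef_pos: [460.0, 279.1, 419.8]
tcp_rot: [0.691, -0.615, -2.516]
contact_force: [-0.8, -0.6, -1.0]
opening: 0.561
```

Run:
```python
from h import *
s=sense(); R=Ro.from_euler('xyz',s["tcp_rot"]); z=R.apply([0,0,1]); print(s["eef_pos"],z,"tilt",np.arccos(-z[2]),s["qpos"])
g=grab_frame("scene"); cv2.imwrite("pics/f2.png",crop(g,250,450,0,250,2.4))
```

```text
[460.04 279.07 419.77] [-0.01  0.78  0.63] tilt 2.251784757526895 [ 0.02  0.78  2.11  1.77  2.23 -1.99]
```

View pics/f2.png

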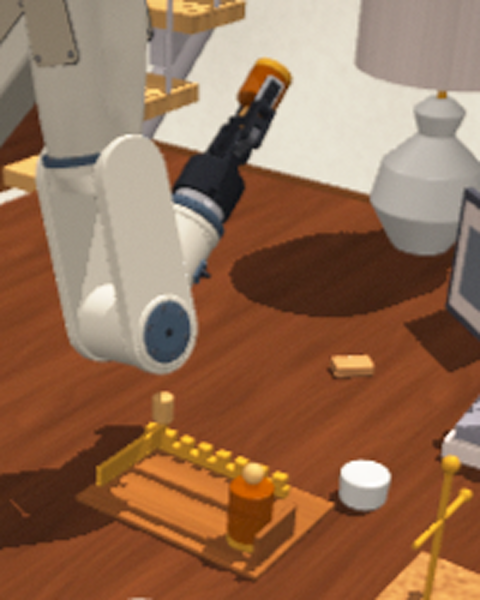

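Short bottle stopper-down (tilt 2.25), with the middle still upright at (250,500) in the crop. Turning back.

Call:
{"name": "play_rows", "arguments": {"moves": [[[0,0,0],[0.08,-0.089,0],40],[[0,0,0],[0.08,-0.089,0],40],[[0,0,0],[0.08,-0.089,0],40],[[0,0,0],[0.08,-0.089,0],40],[[0,0,0],[0.08,-0.089,0],40],[[0,0,0],[0,0,-0.14],40],[[0,0,0],[0,0,-0.14],40],[[0,0,0],[0,0,-0.14],40],[[0,0,0],[0,0,-0.14],40],[[0,0,0],[0,0,-0.14],40],[[0,0,0],[0,0,-0.14],40],[[0,0,0],[0,0,0],40]]}}

```text
clock: 32.15
eef_pos: [459.9, 279.3, 418.7]
tcp_rot: [1.488, 0.003, -3.126]
contact_force: [-0.3, -0.2, -2.3]
opening: 0.556
```

Call:
{"name": "play_rows", "arguments": {"moves": [[[0,0,0],[0.138,0,0],40],[[0,0,0],[0.138,0,0],40],[[0,0,0],[0.138,0,0],40],[[0,0,0],[0.138,0,0],40],[[0,0,0],[0.138,0,0],40],[[0,0,0],[0.138,0,0],40],[[0,0,0],[0.138,0,0],40],[[0,0,0],[0.138,0,0],40],[[0,0,0],[0.138,0,0],40],[[0,0,0],[0.138,0,0],40],[[0,0,0],[0.138,0,0],40],[[0,0,0],[0.138,0,0],40],[[0,0,0],[0,0,0],40],[[0,0,0],[0,0,0],40]]}}

```text
clock: 33.55
eef_pos: [459.3, 280.2, 418.0]
tcp_rot: [3.141, -0.002, -3.126]
contact_force: [0.1, 0.2, -1.3]
opening: 0.558
```

Run:
```python
from h import *
p=cad((23,0,0)); print(p)
plan([p[0],p[1],190],down(np.pi+CAD[2]),12)
```

```text
[601.4  -19.13   0.  ]
12 x [-0.0115, -0.0251, 0.019] [0.0, -0.0001, -0.0001]
```

Call:
{"name": "play_rows", "arguments": {"moves": [[[-0.0115,-0.0251,0.019],[0,0,0],40],[[-0.0115,-0.0251,0.019],[0,0,0],40],[[-0.0115,-0.0251,0.019],[0,0,0],40],[[-0.0115,-0.0251,0.019],[0,0,0],40],[[-0.0115,-0.0251,0.019],[0,0,0],40],[[-0.0115,-0.0251,0.019],[0,0,0],40],[[-0.0115,-0.0251,0.019],[0,0,0],40],[[-0.0115,-0.0251,0.019],[0,0,0],40],[[-0.0115,-0.0251,0.019],[0,0,0],40],[[-0.0115,-0.0251,0.019],[0,0,0],40],[[-0.0115,-0.0251,0.019],[0,0,0],40],[[-0.0115,-0.0251,0.019],[0,0,0],40],[[0,0,0],[0,0,0],40],[[0,0,0],[0,0,0],40]]}}

```text
clock: 34.95
eef_pos: [601.9, -21.4, 190.8]
tcp_rot: [3.141, -0.001, -3.131]
contact_force: [-0.3, 0.2, -2.0]
opening: 0.561
```

Run:
```python
from h import *
p=cad((23,0,0)); e=sense()["eef_pos"]; print(e)
plan([p[0],p[1],34],down(np.pi+CAD[2]),10)
f=grab_frame("wrist"); cv2.imwrite("pics/w5.png",f["pixels"][:,:,::-1])
print("stopper in hand",proj(f,e+[0,0,60]),"shoulder",proj(f,e+[0,0,30]), "lips",proj(f,[cad((-50,32,8)),cad((-50,-32,8))]))
```

```text
[601.91 -21.38 190.79]
10 x [0.0, 0.0002, 0.0157] [0.0, -0.0001, -0.0005]
stopper in hand [[319.51 369.65]] shoulder [[319.32 308.13]] lips [[356.27  91.35]
 [285.61  91.77]]
```

View pics/w5.png

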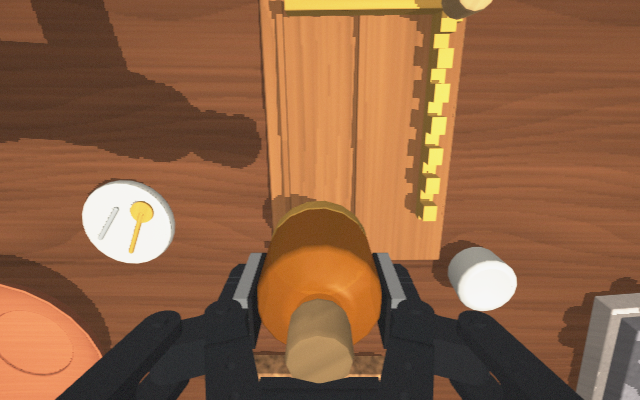

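Call:
{"name": "play_rows", "arguments": {"moves": [[[-0.0015,0.0002,0.0155],[0,0,-0.0005],40],[[0,0.0002,0.0155],[0,0,-0.0005],40],[[0,0.0002,0.0155],[0,0,-0.0005],40],[[0,0.0002,0.0155],[0,0,-0.0005],40],[[0,0.0002,0.0155],[0,0,-0.0005],40],[[0,0.0002,0.0155],[0,0,-0.0005],40],[[0,0.0002,0.0155],[0,0,-0.0005],40],[[0,0.0002,0.0155],[0,0,-0.0005],40],[[0,0.0002,0.0155],[0,0,-0.0005],40],[[0,0.0002,0.0155],[0,0,-0.0005],40],[[0,0,0],[0,0,0],40],[[0,0,0],[0,0,0],40]]}}

```text
clock: 36.2
eef_pos: [604.2, -18.0, 35.7]
tcp_rot: [-3.14, -0.001, -3.121]
contact_force: [0.3, -0.6, -0.8]
opening: 0.559
```

Call:
{"name": "play_rows", "arguments": {"moves": [[[0,0,0.0015],[0,0,0],40],[[0,0,0.0015],[0,0,0],40],[[0,0,0],[0,0,0],40],[[0,0,0],[0,0,0],40]]}}

```text
clock: 36.6
eef_pos: [604.5, -18.0, 33.4]
tcp_rot: [-3.14, 0.001, -3.121]
contact_force: [0.2, -0.0, -2.0]
opening: 0.557
```

Call:
{"name": "play_rows", "arguments": {"moves": [[[0.0012,0,0.0015],[0,0,0],40],[[0,0,0.0015],[0,0,0],40],[[0,0,0.001],[0,0,0],40],[[0,0,0],[0,0,0],40],[[0,0,0],[0,0,0],40]]}}

```text
clock: 37.1
eef_pos: [603.1, -18.1, 29.0]
tcp_rot: [-3.14, -0.0, -3.121]
contact_force: [-0.3, 0.2, -1.7]
opening: 0.562
```

Call:
{"name": "play_rows", "arguments": {"moves": [[[0,0,0.001],[0,0,0],40],[[0,0,0],[0,0,0],40],[[0,0,0],[0,0,0],40]]}}

```text
clock: 37.4
eef_pos: [603.3, -18.1, 28.1]
tcp_rot: [-3.14, 0.0, -3.121]
contact_force: [1.0, -0.1, -0.4]
opening: 0.559
```

Call:
{"name": "play_rows", "arguments": {"moves": [[[0,0,0.0005],[0,0,0],40],[[0,0,0],[0,0,0],70],[[0,0,0],[0,0,0],80],[[0,0,0],[0,0,0],80],[[0,0,0],[0,0,0],80],[[0,0,0],[0,0,0],80],[[0,0,-0.01],[0,0,0],80],[[0,0,-0.03],[0,0,0],80],[[0,0,-0.04],[0,0,0],80],[[0,0,-0.04],[0,0,0],80],[[0,0,-0.04],[0,0,0],80],[[0,0,-0.02],[0,0,0],80],[[0,0,0],[0,0,0],80],[[0,0,0],[0,0,0],80]]}}

```text
clock: 38.8
eef_pos: [603.0, -17.8, 208.0]
tcp_rot: [-3.14, 0.001, -3.121]
contact_force: [-0.3, -0.4, -0.6]
opening: 0.801
```

Run:
```python
from h import *
f=grab_frame("wrist"); g=grab_frame("scene")
b=cad((23,0,88)); print("stopper w",proj(f,b),"s",proj(g,b),"ball w",proj(f,cad((81,0,98))),sense()["eef_pos"])
o=np.zeros((600,640,3),np.uint8); o[:400]=f["pixels"][:,:,::-1]; c=crop(g,290,430,130,240,2); o[400:,:280]=c[:200]
cv2.imwrite("pics/m3.png",o)
k=cad((-116,100,0)); print(k)
plan([k[0],k[1],180],down(np.pi/2+CAD[2]),12)
```

```text
stopper w [[317.57 187.9 ]] s [[336.6  192.56]] ball w [[317.29 258.31]] [602.21 -17.73 206.38]
[460.79  78.6    0.  ]
12 x [0.0158, -0.0016, 0.0022] [-0.0002, -0.0, 0.1313]
```

View pics/m3.png

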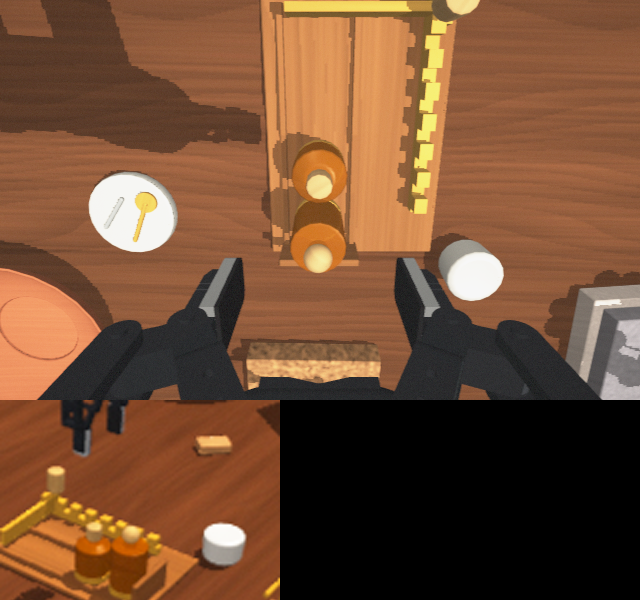

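Both bottles stand upright in line: stopper (320,187) predicted (318,188), ball (319,259) predicted (317,258). To the knob.

Call:
{"name": "play_rows", "arguments": {"moves": [[[0.0158,-0.0016,0.0022],[0,0,0.1313],80],[[0.0158,-0.0016,0.0022],[0,0,0.1313],80],[[0.0158,-0.0016,0.0022],[0,0,0.1313],80],[[0.0158,-0.0016,0.0022],[0,0,0.1313],80],[[0.0158,-0.0016,0.0022],[0,0,0.1313],80],[[0.0158,-0.0016,0.0022],[0,0,0.1313],80],[[0.0158,-0.0016,0.0022],[0,0,0.1313],80],[[0.0158,-0.0016,0.0022],[0,0,0.1313],70],[[0.0158,-0.0016,0.0022],[0,0,0.1313],70],[[0.0158,-0.0016,0.0022],[0,0,0.1313],70],[[0.0158,-0.0016,0.0022],[0,0,0.1313],70],[[0.0158,-0.0016,0.0022],[0,0,0.1313],70],[[0,0,0],[0,0,0],70],[[0,0,0],[0,0,0],70]]}}

```text
clock: 40.3
eef_pos: [461.0, 79.0, 180.2]
tcp_rot: [-3.14, 0.002, 1.592]
contact_force: [0.1, -0.1, -0.2]
opening: 0.701
```

Run:
```python
from h import *
k=cad((-116,100,0)); plan([k[0],k[1]-1,51],down(np.pi/2+CAD[2]),7)
```

```text
7 x [-0.0002, -0.0, 0.0185] [-0.0002, 0.0003, 0.0007]
```

Call:
{"name": "play_rows", "arguments": {"moves": [[[-0.0002,0,0.0185],[0,0,0.0007],70],[[-0.0002,0,0.0185],[0,0,0.0007],70],[[-0.0002,0,0.0185],[0,0,0.0007],70],[[-0.0002,0,0.0185],[0,0,0.0007],70],[[-0.0002,0,0.0185],[0,0,0.0007],70],[[-0.0002,0,0.0185],[0,0,0.0007],70],[[-0.0002,0,0.0185],[0,0,0.0007],70],[[0,0,0],[0,0,0],70],[[0,0,0],[0,0,0],10],[[0,0,0],[0,0,0],10],[[0,0,0],[0,0,0],10],[[0,0,0],[0,0,0],10],[[0,0,0],[0,0,0],10],[[0,0,0],[0,0,0],10],[[0,0,0],[0,0,0],10]], "squeeze": 40}}

```text
clock: 41.8
eef_pos: [462.3, 77.5, 52.3]
tcp_rot: [3.14, 0.002, 1.583]
contact_force: [0.6, -2.0, 7.0]
opening: 0.29
```

Call:
{"name": "play_rows", "arguments": {"moves": [[[0,0,-0.005],[0,0,0],10],[[0,0,-0.005],[0,0,0],10],[[0,0,-0.005],[0,0,0],10],[[0,0,-0.005],[0,0,0],10],[[0,0,0],[0,0,0],10],[[0,0,0],[0,0,0],10]]}}

```text
clock: 42.4
eef_pos: [461.6, 77.4, 71.6]
tcp_rot: [3.141, 0.002, 1.582]
contact_force: [0.3, -3.6, -1.8]
opening: 0.289
```

Call:
{"name": "play_rows", "arguments": {"moves": [[[0.0001,0.012,0],[0,0,0],10],[[0.0001,0.012,0],[0,0,0],10],[[0.0001,0.012,0],[0,0,0],10],[[0.0001,0.012,0],[0,0,0],10],[[0.0001,0.012,0],[0,0,0],10],[[0.0001,0.012,0],[0,0,0],10],[[0.0001,0.012,0],[0,0,0],10],[[0.0001,0.012,0],[0,0,0],10],[[0.0001,0.012,0],[0,0,0],10],[[0,0,0],[0,0,0],10],[[0,0,0],[0,0,0],10],[[0,0,0],[0,0,0],10]]}}

```text
clock: 43.6
eef_pos: [569.5, 79.7, 71.6]
tcp_rot: [3.141, 0.001, 1.582]
contact_force: [1.1, -0.3, -1.9]
opening: 0.291
```

Call:
{"name": "play_rows", "arguments": {"moves": [[[0,0,0.004],[0,0,0],10],[[0,0,0.004],[0,0,0],10],[[0,0,0.004],[0,0,0],10],[[0,0,0],[0,0,0],10],[[0,0,0],[0,0,0],10]]}}

```text
clock: 44.1
eef_pos: [569.1, 79.7, 59.2]
tcp_rot: [-3.141, 0.002, 1.582]
contact_force: [0.2, 0.7, -1.9]
opening: 0.29
```

Call:
{"name": "play_rows", "arguments": {"moves": [[[0,0,0.004],[0,0,0],10],[[0,0,0.004],[0,0,0],10],[[0,0,0],[0,0,0],10],[[0,0,0],[0,0,0],10]]}}

```text
clock: 44.5
eef_pos: [570.9, 79.9, 52.3]
tcp_rot: [3.139, 0.001, 1.582]
contact_force: [0.7, 2.0, 7.0]
opening: 0.292
```

Call:
{"name": "play_rows", "arguments": {"moves": [[[0,0,0],[0,0,0],40],[[0,0,0],[0,0,0],60],[[0,0,0],[0,0,0],60],[[0,0,0],[0,0,0],60],[[0,0,0],[0,0,0],60],[[0,0,-0.02],[0,0,0],60],[[0,0,-0.03],[0,0,0],60],[[0,0,-0.04],[0,0,0],60],[[0,0,-0.04],[0,0,0],60],[[0,0,-0.04],[0,0,0],60],[[0,0,-0.04],[0,0,0],60],[[0,0,0],[0,0,0],60],[[0,0,0],[0,0,0],60]]}}

```text
clock: 45.8
eef_pos: [569.9, 80.0, 262.4]
tcp_rot: [3.139, 0.001, 1.582]
contact_force: [-1.2, 0.4, -0.5]
opening: 0.6
```

Run:
```python
from h import *
f=grab_frame("wrist"); g=grab_frame("scene")
for k,n in((f,"w"),(g,"s")): print(n,"stopper",proj(k,cad((23,0,88))),"ball",proj(k,cad((81,0,98))),"knob top",proj(k,cad((-8,100,82))),"if on teeth",proj(k,cad((-8,100,95.5))))
a=crop(f,200,520,100,350,1.8); b=crop(g,280,420,130,240,2.2)
print(a.shape,b.shape)
o=np.zeros((600,800,3),np.uint8); o[:a.shape[0],:a.shape[1]]=a
b=crop(g,290,400,150,240,1.99); o[450:450+150,:b.shape[1]]=b[:150]
b=crop(g,300,370,165,235,6)
o=np.zeros((450,800,3),np.uint8); o[:250,:320]=crop(f,200,520,100,350,1); o[:420,360:780]=b
cv2.imwrite("pics/m4.png",o)
```

```text
w stopper [[348.76 263.4 ]] ball [[406.58 268.11]] knob top [[318.56 169.19]] if on teeth [[318.56 172.85]]
s stopper [[336.6  192.56]] ball [[354.92 196.72]] knob top [[347.46 175.8 ]] if on teeth [[347.69 171.74]]
(450, 576, 3) (242, 308, 3)
```

View pics/m4.png

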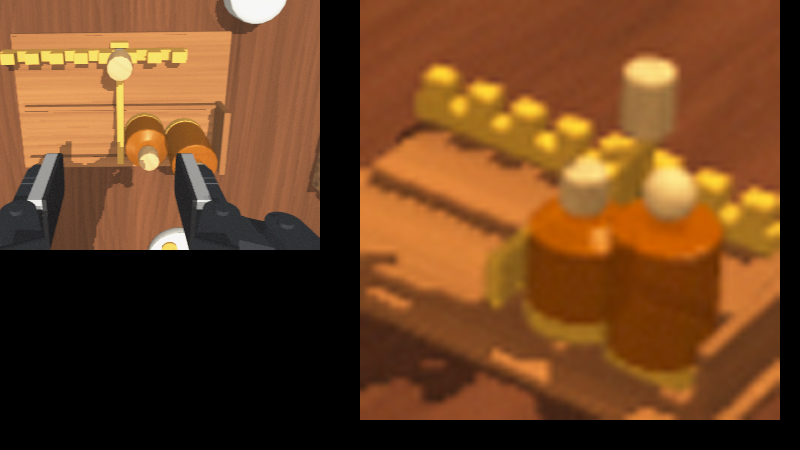

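Knob and fence look home at the right notch, and the short bottle matches. But the middle's ball is at scene x≈352 instead of the predicted 355, so I move for an unobstructed look.

Call:
{"name": "play_rows", "arguments": {"moves": [[[-0.03,0.01,0],[0,0,0],100],[[-0.03,0.01,0],[0,0,0],100],[[-0.03,0.01,0],[0,0,0],100],[[-0.01,0.01,0],[0,0,0],100],[[0,0,0],[0,0,0],100],[[0,0,0],[0,0,0],100],[[0,0,0],[0,0,0],100]]}}

```text
clock: 46.6
eef_pos: [610.1, -18.5, 261.1]
tcp_rot: [-3.14, 0.001, 1.583]
contact_force: [0.4, 0.7, -0.4]
opening: 1.004
```

Run:
```python
from h import *
f=grab_frame("wrist"); g=grab_frame("scene"); t=grab_frame("top")
for k,n in((f,"w"),(g,"s"),(t,"t")): print(n,"stopper",proj(k,cad((23,0,88))),"ball top",proj(k,cad((81,0,98))),"knob",proj(k,cad((-8,100,82))))
w=np.round(proj(f,cad((40,0,60)))[0]).astype(int); print(w)
x0=max(0,w[0]-90); y0=max(0,w[1]-90); print("w crop",x0,y0,"x2.2")
a=crop(f,x0,x0+180,y0,y0+180,2.2); b=crop(g,300,380,160,240,5)
np.save("g.npy",g["pixels"]); np.save("f.npy",f["pixels"])
o=np.zeros((400,800,3),np.uint8); o[:396,:396]=a[:396,:396]; o[:400,400:]=b
cv2.imwrite("pics/m5.png",o)
```

```text
w stopper [[311.19 172.05]] ball top [[374.01 174.63]] knob [[274.35  59.02]]
s stopper [[336.6  192.56]] ball top [[354.92 196.72]] knob [[347.46 175.8 ]]
t stopper [[316.11 168.85]] ball top [[316.37 145.68]] knob [[276.5  180.81]]
[328 165]
w crop 238 75 x2.2
```

View pics/m5.png

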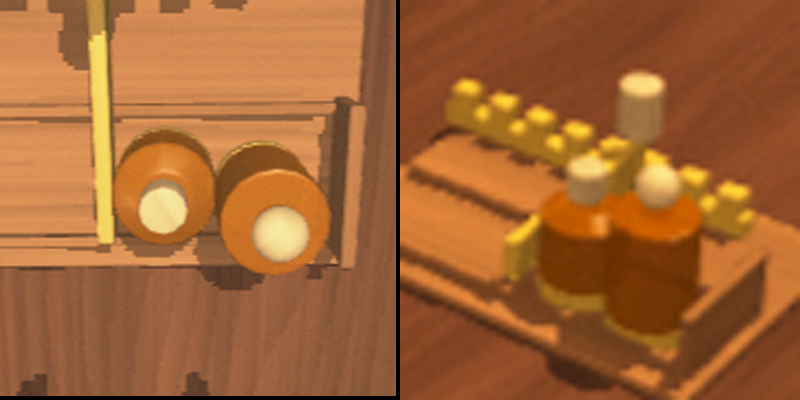

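Run:
```python
from h import *
f=grab_frame("wrist"); g=grab_frame("scene"); inv=lambda P:Ro.from_euler('z',-CAD[2]).apply(P-[CAD[0],CAD[1],0])
W=lambda u,v:((u+.5)/2.2-.5+238,(v+.5)/2.2-.5+75); S=lambda u,v:((u-400+.5)/5-.5+300,(v+.5)/5-.5+160)
print("ball",inv(ray(f,W(281,234),98)),inv(ray(g,S(658,187),98)))
print("mid flat top",inv(ray(f,W(275,221),82)))
print("mid foot arc top edge (w)",inv(ray(f,W(262,142),13)))
print("stopper top",inv(ray(f,W(164,210),88)),inv(ray(g,S(588,164),88)))
for n,u,v in(("fence lane end",106,241),): print(n,inv(ray(f,W(u,v),42)))
d=cv2.absdiff(grab_frame("scene")["pixels"],np.load("g.npy")); print("moving px",(d.max(2)>40).sum(), sense()["clock"])
# foot bottom left/right edges in scene of middle: centre column/bottom row
print("pred foot bottom front",[proj(g,cad((x,y,8))+ (lambda c:np.array([c[0],c[1],0])*25)( -np.array([-(-g['R'].T@g['t'])[0]+600,-(-g['R'].T@g['t'])[1]])/np.linalg.norm([(-g['R'].T@g['t'])[0]-600,(-g['R'].T@g['t'])[1]])))[0] for x,y in((74,-6),(81,0))],"seen",S(645,340))
```

```text
ball [73.94 -6.55 98.  ] [74.01 -7.11 98.  ]
mid flat top [73.27 -5.31 82.  ]
mid foot arc top edge (w) [73.93 17.84 13.  ]
stopper top [24.51  1.45 88.  ] [23.82  1.67 88.  ]
fence lane end [ -5.67 -26.47  42.  ]
moving px 17 46.9
pred foot bottom front [array([349.61, 229.98]), array([353.02, 229.87])] seen (348.6, 227.6)
```

The nudged middle bottle is at caddy (74, −7), upright and inside every limit. The short is at (24, 1.5), the fence is home, and the arm is clear, so I hand in.

```bash
python3 -c "
from rig import *
print(sign_off())"
```

```text
the job is handed in; nothing more can be done
None
```

The job is handed in, at about 47 s on the robot's clock. My last checks put every measured value inside the limits, but the sign-off gives no verdict.

**What I did:** There was no tall bottle, only the middle and short ones. I parked the fence in the outermost notch. Each bottle was then tilted stopper-down (about 2.26 rad for the middle, 2.25 rad for the short), turned back and stood in the lane. Last, I dropped the fence into the 0.054 slide notch.

**Last checks (camera, good to about 2 mm):**

| Item | Position in the caddy frame | Limits |
|---|---|---|
| Middle bottle | x ≈ 74 mm, y ≈ −7 mm, upright | x 66–100, y ±12 |
| Short bottle | x ≈ 24 mm, y ≈ 1.5 mm, upright | x 14–42, y ±12 |

- **Gaps:** the bottles are about 51 mm apart centre to centre, against a limit of 71 mm.
- **Fence:** the knob appeared at its dropped-home height in the right notch in both views.
- **Bystanders:** those in view looked undisturbed. I did not measure their final positions.

**What disagreed:** I set the middle bottle down at about (81, 0), but the last look found it about 10 mm away. The cause is unknown; it could be the random knock, or my fence or gripper work next to it. I left it there because it was still within limits and regrasping was riskier. It is now close to the side lip, with about 11 mm between it and the end stop.

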